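# Hold a spread snap ring in the groove of a guide-roller spindle

## Task

Take the protective cap off the guide-roller spindle and leave it in the grey tray. Then pick up the circlip pliers by their handles, squeeze them to spread the snap ring on their tips, lower the spread ring level over the shaft's top, without forcing it, and down into the groove right on top of the washer. Finish while still holding it there: pliers in the gripper, ring fully spread, centred and level, resting no more than lightly on the washer; leave everything else where it lies.

Things in the scene. Friction and masses are not known exactly. Their poses are not given: they have to be found in the camera images.
- pliers: Bent-tip circlip pliers, 175 mm long, 0.22 kg, lying level on the rest, a steel snap ring hooked on their tips (it cannot come off). Origin: under the pivot, level with the handles' underside; x points to the ring, z up. Two black handles run back from the pivot (x -108 to -26 mm), each 12 mm wide, 20 mm tall (z 0 to 20 mm). Jaws at z 6 to 14 mm; tips bend down at x = 49 mm.
- grip (a point): Middle of the pliers' handles, at half their height (pliers frame -60, 0, 10 mm): take them here from above, one finger outside each handle. Here they are 63 mm wide overall when relaxed, 44 mm with outsides parallel when squeezed to the stop.
- ring (a point): Centre of the snap ring at half its thickness (pliers frame 67, 0, -14 mm), the centre of its round hole when fully spread. Ring 3 mm thick, section 4 mm wide; hole 33 mm across when fully spread (41 mm outside), about 25 mm wide when relaxed; its gap is towards the pliers.
- lever (a joint): Squeeze of the pliers (rad): 0 relaxed, 0.16 at the stop (ring fully spread). Squeezing the handles together spreads the ring; a spring reopens them: each handle needs about 4 N at the grip point to start and 12 N at the stop. A 60 N grip squeezes them fully and keeps the pliers level.
- spindle: Fixed upright guide-roller spindle on a 110 mm square dark plate 8 mm thick: grey roller 44 mm across up to 64 mm, then a steel washer 48 mm across, and the 28 mm shaft stub. Origin under its centre on the table, z up.
- seat (a point): On the spindle's axis at the top face of the washer, 70 mm above the table. The groove (24 mm across) runs from here to 6 mm higher; the ring belongs down on the washer, in this groove.
- tip (a point): Top of the spindle's shaft, on its axis, 18 mm above the seat. The shaft is 28 mm across, its top edge bevelled 3 mm.
- cap: Black plastic protective cap, 44 mm across, 30 mm tall, 0.04 kg, standing open side down over the shaft on the washer with 4 mm play in diameter. It must rise 20 mm to come free. Origin: centre of its open rim (its underside), z up through its closed top.
- tray_in (a point): Centre of the inner floor (5 mm above the table) of the fixed grey open tray, 180 x 150 mm outside (x by y of its frame), walls 5 mm thick and 30 mm tall.
- rest: Fixed plywood rest under the pliers: a 150 x 96 mm base 6 mm thick with two blocks 32 mm tall, one under the pivot, one under the handle tails (its x = -96 mm); between them the fingers have free room. Origin on the table below the pliers' pivot; x points to the ring.
- washer: Bystander: loose spare steel washer, 48 mm across, 4 mm thick; origin under its centre.
- roller: Bystander: spare grey roller standing on end, 44 mm across, 50 mm tall; origin under its centre.
- wrench: Bystander: steel wrench lying flat; origin under its middle, x along it.
- screwdriver: Bystander: screwdriver lying flat; origin under its middle, x along it.
- coil: Bystander: coil of white edge banding lying flat, 110 mm across, 23 mm tall; origin under its centre.
- starknob: Bystander: small black star knob lying knob down, stud up, 40 mm across, 44 mm tall; origin under its centre.
Mind the look-alikes: they are no part of the job. Leave any red look-alike of the cap alone.

How it is judged:
On the way, in this order (a step that is already met when the one before it is completed fails the run):
1. the cap lies in the tray, let go (x of cap in the frame of tray_in between -0.075 and 0.075 m and y of cap in the frame of tray_in between -0.06 and 0.06 m and z of cap in the frame of tray_in below 0.04 m and contact force between the fingers and cap below 0.1 N), for 0.2 s.
2. the ring, spread in the pliers, is above the top of the shaft, in line with it (value of joint lever above 0.12 rad and z of ring in the frame of tip between 0 and 0.15 m and horizontal distance between ring and tip below 0.008 m), for 0.05 s.
At the end, for the whole second after the job is handed in: Cap let go in the tray; pliers gripped (over 5 N), off their rest, lever over 0.12 rad; ring centre within 4 mm of the spindle axis, its underside at most 3.3 mm above the washer, level within 0.1 rad, still, pressing the spindle under 20 N (all of step 1 and horizontal distance between ring and seat below 0.004 m and z of ring in the frame of seat between -0.001 and 0.0048 m and angle between the z axis of pliers and the z axis of spindle, either way round below 0.1 rad and value of joint lever above 0.12 rad and contact force between the fingers and pliers above 5 N and contact force between pliers and rest below 0.3 N and contact force between pliers and spindle below 20 N and linear speed of pliers below 0.03 m/s); the arm keeps its last pose, push and grip.
It fails at once if the pliers or ring are forced against the spindle with over 45 N (contact force between pliers and spindle above 45 N).
It fails at once if a bystander is moved by more than 40 mm (distance of any of washer, roller, wrench, screwdriver, coil, starknob from where it was at the start of the episode above 0.04 m).
It also fails if it takes over 61 s, if anything falls off the work surface, if the arm or the gripper's body presses on something with over 40 N, if the wrist force passes 120 N, or if a joint passes its speed limit or range.

## Robot

A 7-joint arm with a two-finger parallel gripper is mounted at the origin on the work surface. World frame = base frame: x ahead of the robot, y to its left, z up, the work surface at z = 0. Lengths are in m, angles in rad, forces in N, time in s.
With the tool pointing down it reaches from about 0.35 to 0.775 m from the base axis. Payload 3.1 kg.
Tool frame: the origin (TCP) lies on the centre line of the jaws, within the pads' length; the fingertips stand 11 mm ahead of it and the grasp point (between the pads) lies 8 mm behind it (manip.tip_reach is the z of the fingertips in the tool frame, in m); z points along the fingers, y is the line along which they close (so a half turn about z gives the same grasp; the last joint's range is limited). The gripper opens to 85 mm and grips with 20 to 120 N. Pads are 22 mm wide; open, the fingers measure 114 mm over their backs; the gripper's body (76 mm by 85 mm) begins 54 mm behind the grasp point. The pads swing forward as they close: fully open they stand 13 mm farther back than shut.
Start: joints at [1.28, 0.311, 0.014, 1.512, -0.004, 1.319, -0.027], TCP at [0.135, -0.533, 0.242] pointing down, gripper open.
Joint ranges: [-2.7, 2.7], [-0.3, 1.91], [-1.27, 1.3], [0.12, 2.57], [-1.44, 4.58], [0.2, 2.03], [-3.05, 3.05]. Speed limits (rad/s): [2.79, 2.79, 3.14, 3.14, 3.14, 3.14, 3.14].

## Interface

Orientations are given as a 3x3 rotation matrix whose columns are the frame's x, y, z axes.
In Python, from cell import manip gives the robot as it stands.
- The arm moves only by the tool carry_out, never from a script. Its argument "rows" is a list of rows, each an object with "grip": the opening, from -1 (shut) to 1 (fully open); "translation": the shift along the tool's x, y, z in parts of the range, where 1.0 means 60 cm, a list of three; "spin": the turn about the tool's z in normalised numbers (1 is 180 degrees). In form: [{"grip": grip, "translation": [x, y, z], "spin": spin}, ...]. A call has 1 to 12 rows; each row is the pose to reach, as a shift and turn from the pose commanded when the call began, along the tool's axes at that moment; what a row does not reach only later rows make up. A row lasts 1/12 s, in which the tool goes at most 41.7 mm and 7.16 degrees, less where a joint would pass 70% of its speed; a pose out of reach is approached as far as the arm can. Shift and turn numbers lie between -1 and 1, and a call with a number outside is refused. A call with a gripper value outside its range is refused whole. The fingers move at their own pace and stop on an object; "squeeze" is the grip in N (left out, the last holds). Time passes only in rows, so rows that repeat a pose let the fingers close. It gives the time, the measured TCP pose, the force, the opening and the grip force at its end, in the units of the state.
- manip.state(): the state, without advancing time (a new reading comes with each control period).
- manip.snapshot(name): name is "scene" or "top"; returns a dict with "frame" (384x512x3 uint8, red, green, blue), "fx", "fy", "cx", "cy" (pixels), "pose" (4x4, takes a point from camera to world coordinates). Camera axes: x right, y up, looking along -z (the intrinsics and any distortion apply to the point x, -y, -z); pixel columns grow to the right and rows downward; lengths in m; the calibration is good to about 2 mm. A picture is of the moment at which its call begins. There is no depth.
- manip.job_done(): hands the job in; it is judged then, once.
The state is a dict: "t": time; "joint_pos": joint angles; "joint_vel": joint speeds; "tau": joint torques, N m; "tool_pos": TCP position; "ee_rot": TCP orientation; "ft_force": force on the tool from outside, world axes, zero at the start; "moment": the same for the moment, N m; "gripper_width": finger opening in m; "grasp_force": force on a finger pad.
Only numpy, scipy, OpenCV 4.12 (cv2) and the standard library are available. Lean on these libraries where they do the work, as an engineer would, in place of code of your own. Each camera call takes 0.05 s, during which the arm holds its last target. There are 200 camera calls.

## Working session

There is one attempt and no reset: what is moved stays moved. The work goes in short steps, Python scripts to look and compute and a tool call to move; the robot and the scene stay as the last step left them, time stands still between calls to the robot, and variables do not carry over. Pictures are saved under pics/ and viewed, at most 10 in all, crops included, and the job is handed in when it is done.

Besides the shell and the picture viewer there is one more tool, called after "Call:" by a JSON object that holds its "name" and its "arguments". carry_out: Moves the arm, as the interface text tells. Its arguments: {"type":"object","properties":{"rows":{"type":"array","items":{"type":"object","properties":{"grip":{"type":"number"},"translation":{"type":"array","items":{"type":"number"}},"spin":{"type":"number"}}}},"squeeze":{"type":"number"}},"required":["rows"]}

```bash
mkdir -p pics; ls
python3 - <<'E'
from cell import manip
import cv2,numpy as np
for n in ("scene","top"):
    s=manip.snapshot(n); cv2.imwrite(f"pics/{n}0.png",cv2.resize(s["frame"][:,:,::-1],(800,600),interpolation=cv2.INTER_CUBIC))
    print(n,{k:(np.round(v,4).tolist() if k=="pose" else v) for k,v in s.items() if k!="frame"})
    np.save(f"{n}0.npy",s["frame"])
print(manip.state(), manip.tip_reach)
E
```

```text
pics
scene {'fx': 457.0125057676592, 'fy': 457.0125057676592, 'cx': 254.65161866652738, 'cy': 193.77911424724823, 'pose': [[0.6103, -0.6469, 0.4573, 1.1413], [0.792, 0.5108, -0.3345, -0.4278], [-0.0172, 0.5663, 0.824, 1.1154], [0.0, 0.0, 0.0, 1.0]]}
top {'fx': 375.2919144945826, 'fy': 375.2919144945826, 'cx': 261.2106451054395, 'cy': 190.42409142823433, 'pose': [[-0.003, 0.9904, -0.1379, 0.487], [-0.9997, 0.0002, 0.023, 0.0103], [0.0228, 0.138, 0.9902, 0.8606], [0.0, 0.0, 0.0, 1.0]]}
{'t': 0.1, 'joint_pos': array([ 1.28028243,  0.31165667,  0.01399085,  1.51289161, -0.00440147,
        1.31922501, -0.02720966]), 'joint_vel': array([-0.00091948, -0.00400731,  0.00152823, -0.003428  , -0.00135089,
       -0.00208282, -0.00035572]), 'tau': array([ 1.24398979e-03, -3.80856979e+01,  1.46885659e-01, -2.31241554e+01,
        1.22816744e-02,  8.10072263e-03,  2.73350810e-05]), 'tool_pos': array([ 0.13529888, -0.53244184,  0.24132572]), 'ee_rot': array([[ 9.69188277e-01,  2.46320334e-01, -6.14302622e-04],
       [ 2.46321085e-01, -9.69186091e-01,  2.06025646e-03],
       [-8.78904953e-05, -2.14809210e-03, -9.99997689e-01]]), 'ft_force': array([-0.18246152,  0.50231768,  0.0440214 ]), 'moment': array([ 0.00147814, -0.03541945,  0.00660334]), 'grasp_force': 0.0, 'gripper_width': 0.08542211103746639} 0.011
```

View pics/scene0.png

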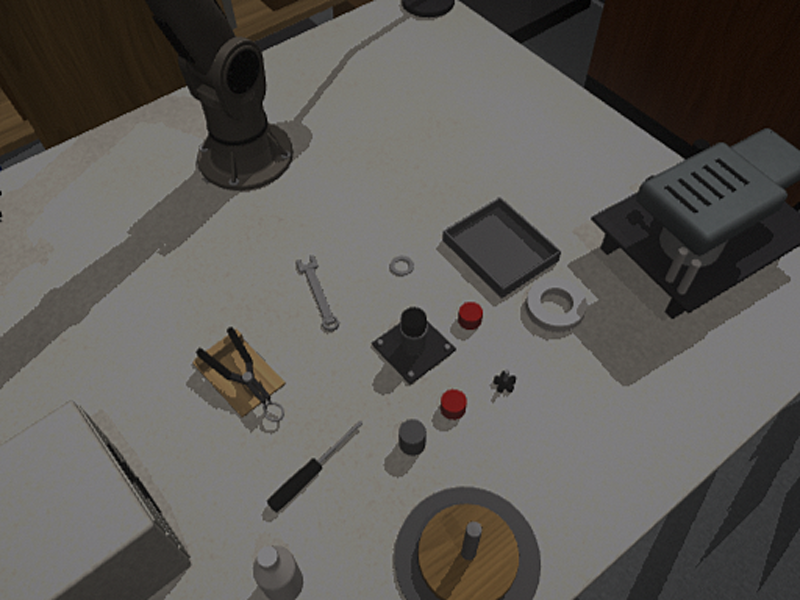

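View pics/top0.png

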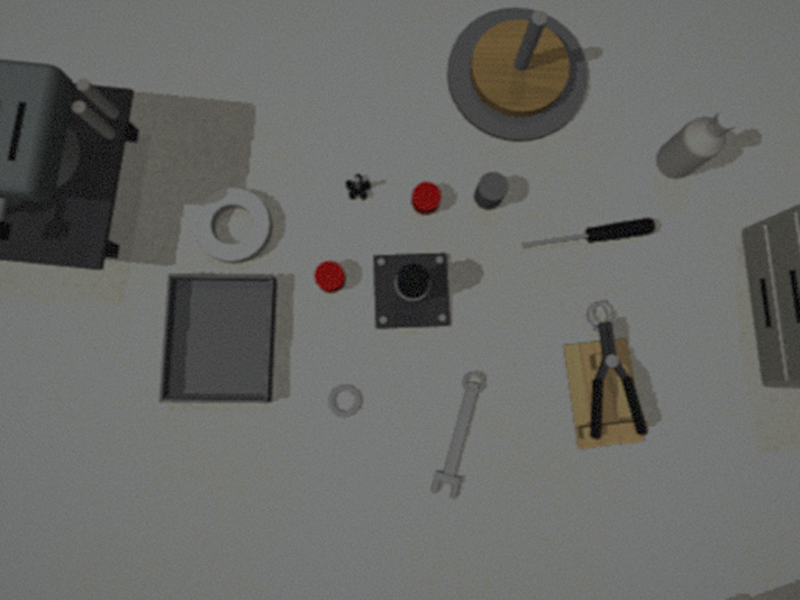

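The top view shows the plate around (412,290) with the cap at (413,281), the pliers' pivot at (612,361) with the ring at (600,314), and the tray at (221,338). The red caps are look-alikes. I'll zoom in for precise points.

```bash
cat > h.py <<'E'
import numpy as np, cv2
from cell import manip
def ray(s,uv):
    u,v=uv; P=s["pose"]; d=P[:3,:3]@np.array([(u-s["cx"])/s["fx"],-(v-s["cy"])/s["fy"],-1]); return P[:3,3],d
def onz(s,uv,z):
    o,d=ray(s,uv); return (o+d*(z-o[2])/d[2])
def proj(s,p):
    P=s["pose"]; q=P[:3,:3].T@(np.asarray(p)-P[:3,3]); return np.array([s["cx"]-s["fx"]*q[0]/q[2], s["cy"]+s["fy"]*q[1]/q[2]])
def crop(s,c0,r0,w,h,k):
    im=s["frame"][r0:r0+h,c0:c0+w,::-1]; im=np.clip(im.astype(float)*1.8,0,255).astype(np.uint8)
    return cv2.resize(im,(w*k,h*k),interpolation=cv2.INTER_CUBIC)
E
python3 - <<'E'
from h import *
s=manip.snapshot("top"); t=manip.snapshot("scene")
a=crop(s,355,185,66,100,6); b=crop(s,232,155,66,66,6)
cc=crop(t,120,205,66,75,6)[:, :]
A=np.zeros((600,396+396,3),np.uint8); A[:,:396]=a; A[:396,396:]=b
cv2.imwrite("pics/c1.png",A)
B=np.zeros((500,800,3),np.uint8); B[:450,:396]=cc; B[:450,400:796]=crop(t,230,190,66,75,6); cv2.imwrite("pics/c2.png",B)
E
```

```text
(no output)
```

View pics/c1.png

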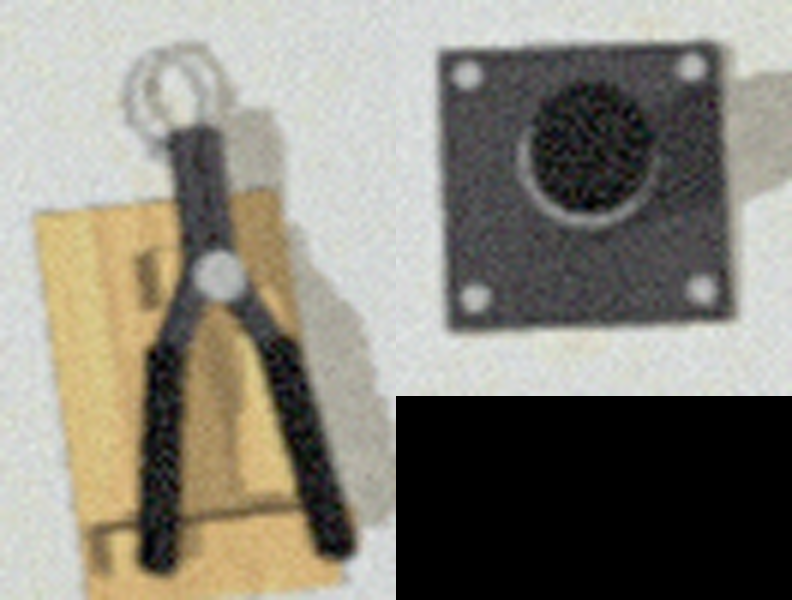

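View pics/c2.png

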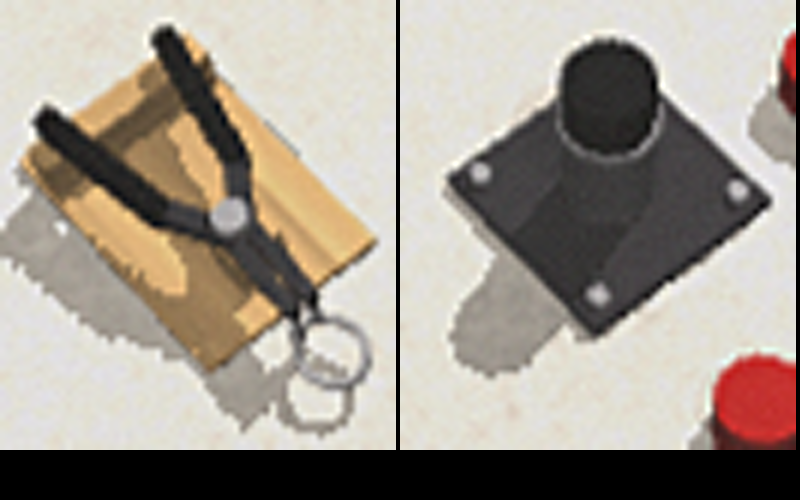

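Crop 1 (top): pivot (220,277), tails (158,563) and (340,548), ring (168,97); bolts (467,75), (692,67), (703,290), (476,297), cap top (592,146). Crop 2 (scene): pivot (230,216), ring (336,352), tails (50,118) and (165,38); bolts (481,172), (738,189), (598,294), cap top (608,90).

```bash
cat > tri.py <<'E'
from h import *
s=manip.snapshot("top"); t=manip.snapshot("scene")
f=lambda U,V,c,r:((U+.5)/6-.5+c,(V+.5)/6-.5+r)
def tri(a,b):
    A=[];B=[]
    for cam,p in((s,a),(t,b)):
        o,d=ray(cam,p); d=d/np.linalg.norm(d); M=np.eye(3)-np.outer(d,d); A.append(M);B.append(M@o)
    x,res,_,_=np.linalg.lstsq(np.vstack(A),np.hstack(B),rcond=None); return x.round(4),np.sqrt(res).round(4)
E
python3 - <<'E'
from tri import *
T=lambda U,V:f(U,V,355,185); Tb=lambda U,V:f(U-396,V,232,155)
S=lambda U,V:f(U,V,120,205); Sb=lambda U,V:f(U-400,V,230,190)
for n,a,b in(("pivot",T(220,277),S(230,216)),("ring",T(168,97),S(336,352)),("tailL",T(158,563),S(50,118)),("tailR",T(340,548),S(165,38)),
 ("tailLx",T(158,563),S(165,38)),("tailRx",T(340,548),S(50,118)),("cap",Tb(592,146),Sb(608,90))): print(n,*tri(a,b))
B=[onz(s,Tb(*p),.008) for p in((467,75),(692,67),(703,290),(476,297))]; print("bolts top",np.round(B,4),np.mean(B,0).round(4))
B2=[onz(t,Sb(*p),.008) for p in((481,172),(738,189),(598,294))]; print("scene bolts",np.round(B2,4))
for z in(.098,.1): print("cap@",z,onz(s,Tb(592,146),z),onz(t,Sb(608,90),z))
g=lambda U,V:((U+.5)*.64-.5,(V+.5)*.64-.5)
print("traytop",[onz(s,g(*p),.03).round(3) for p in((168,275),(276,277),(271,402),(161,401))],"washer",onz(s,g(346,400),0).round(3),"red",onz(s,g(330,275),.03).round(3))
# roller, wrench
print("roller",onz(s,g(491,188),.05).round(3),"wrench",[onz(s,g(*p),0).round(3) for p in((474,380),(448,485))],"coil",onz(s,g(234,224),.02).round(3))
E
```

```text
pivot [ 0.5117 -0.2892  0.0524] [0.]
ring [ 0.5807 -0.2838  0.0215] [0.0008]
tailL [ 0.3913 -0.3042 -0.0129] [0.033]
tailR [ 0.4348 -0.2864  0.1106] [0.0283]
tailLx [ 0.4104 -0.2638  0.0484] [0.001]
tailRx [ 0.4161 -0.3276  0.0506] [0.0005]
cap [ 0.6179 -0.0141  0.0935] [0.0003]
bolts top [[ 0.6603  0.0315  0.008 ]
 [ 0.6636 -0.0554  0.008 ]
 [ 0.577  -0.0587  0.008 ]
 [ 0.5744  0.0277  0.008 ]] [ 0.6188 -0.0137  0.008 ]
scene bolts [[ 0.5731 -0.0555  0.008 ]
 [ 0.6554  0.0339  0.008 ]
 [ 0.6589 -0.0525  0.008 ]]
cap@ 0.098 [ 0.61722322 -0.01376263  0.098     ] [ 0.62010016 -0.01605181  0.098     ]
cap@ 0.1 [ 0.61688178 -0.01369956  0.1       ] [ 0.62112468 -0.01686126  0.1       ]
traytop [array([0.636, 0.334, 0.03 ]), array([0.633, 0.18 , 0.03 ]), array([0.457, 0.182, 0.03 ]), array([0.459, 0.334, 0.03 ])] washer [0.458 0.081 0.   ] red [0.636 0.103 0.03 ]
roller [ 0.759 -0.128  0.05 ] wrench [array([ 0.486, -0.105,  0.   ]), array([ 0.338, -0.065,  0.   ])] coil [0.713 0.246 0.02 ]
```

```bash
cat > go.py <<'E'
import sys
from h import *
st=manip.state(); R=st["ee_rot"]; p=st["tool_pos"]
yaw=np.arctan2(R[1,0],R[0,0]); print("t",round(st["t"],2),"tcp",p.round(4),"yaw",yaw.round(3),"tilt",R[:2,2].round(4),"w",round(st["gripper_width"],4),"F",round(st["grasp_force"],1),"ft",st["ft_force"].round(1))
a=[float(v) for v in sys.argv[1:]]
for i in range(0,len(a),4):
    x,y,z,w=a[i:i+4]; d=R.T@(np.array([x,y,z])-p)*100; print("shift cm",d.round(2),"spin",round(float(yaw-w),3),"rows",round(float(np.linalg.norm(d))/4.17,1))
E
python3 go.py 0.617 -0.0130 0.20 0.071 0.617 -0.013 0.15 0.071
```

```text
t 0.3 tcp [ 0.1354 -0.5329  0.2419] yaw 0.249 tilt [-0.0003  0.0007] w 0.0853 F 0.0 ft [ 0.5 -0.8  0.9]
shift cm [ 59.48 -38.52   4.22] spin 0.178 rows 17.0
shift cm [ 59.48 -38.52   9.22] spin 0.178 rows 17.1
```

Careful with the scale: shifts go in shares of 60 cm and turns go in shares of 180 degrees. That gives: 59.5 cm / 60 = 0.9917, -38.5 cm / 60 = -0.6417, 0.178 rad / 3.1416 = 0.0567.

Call:
{"name": "carry_out", "arguments": {"rows": [{"grip": 1, "translation": [0.9917, -0.6417, 0.07], "spin": 0.0567}, {"grip": 1, "translation": [0.9917, -0.6417, 0.07], "spin": 0.0567}, {"grip": 1, "translation": [0.9917, -0.6417, 0.07], "spin": 0.0567}, {"grip": 1, "translation": [0.9917, -0.6417, 0.07], "spin": 0.0567}, {"grip": 1, "translation": [0.9917, -0.6417, 0.07], "spin": 0.0567}, {"grip": 1, "translation": [0.9917, -0.6417, 0.07], "spin": 0.0567}, {"grip": 1, "translation": [0.9917, -0.6417, 0.07], "spin": 0.0567}, {"grip": 1, "translation": [0.9917, -0.6417, 0.07], "spin": 0.0567}, {"grip": 1, "translation": [0.9917, -0.6417, 0.07], "spin": 0.0567}, {"grip": 1, "translation": [0.9917, -0.6417, 0.07], "spin": 0.0567}, {"grip": 1, "translation": [0.9917, -0.6417, 0.07], "spin": 0.0567}, {"grip": 1, "translation": [0.9917, -0.6417, 0.07], "spin": 0.0567}]}}

```text
t: 1.3
tool_pos: [0.4744, -0.167, 0.213]
ee_rot: [[0.998, 0.071, 0.0], [0.071, -0.998, -0.0], [0.0, 0.001, -1.0]]
ft_force: [0.5, -0.3, -0.0]
gripper_width: 0.0852
grasp_force: 0.0
```

```bash
python3 go.py 0.617 -0.0130 0.19 0.071 0.617 -0.013 0.09 0.071
```

```text
t 1.3 tcp [ 0.4744 -0.167   0.213 ] yaw 0.071 tilt [ 0.0005 -0.0005] w 0.0852 F 0.0 ft [ 0.5 -0.3 -0. ]
shift cm [ 15.3  -14.36   2.3 ] spin -0.0 rows 5.1
shift cm [ 15.3  -14.36  12.3 ] spin -0.0 rows 5.8
```

In the tool's units: 15.3 cm / 60 = 0.255, 2.3 cm / 60 = 0.0383.

Call:
{"name": "carry_out", "arguments": {"rows": [{"grip": 1, "translation": [0.255, -0.2383, 0.0383], "spin": 0}, {"grip": 1, "translation": [0.255, -0.2383, 0.0383], "spin": 0}, {"grip": 1, "translation": [0.255, -0.2383, 0.0383], "spin": 0}, {"grip": 1, "translation": [0.255, -0.2383, 0.0383], "spin": 0}, {"grip": 1, "translation": [0.255, -0.2383, 0.0383], "spin": 0}, {"grip": 1, "translation": [0.255, -0.2383, 0.0383], "spin": 0}, {"grip": 1, "translation": [0.255, -0.2383, 0.0383], "spin": 0}, {"grip": 1, "translation": [0.255, -0.2383, 0.0383], "spin": 0}, {"grip": 1, "translation": [0.255, -0.2383, 0.0383], "spin": 0}]}}

```text
t: 2.05
tool_pos: [0.6154, -0.0174, 0.1899]
ee_rot: [[0.998, 0.068, -0.001], [0.068, -0.998, -0.002], [-0.001, 0.002, -1.0]]
ft_force: [-1.0, -0.9, -0.3]
gripper_width: 0.0852
grasp_force: 0.0
```

```bash
python3 go.py 0.617 -0.0130 0.12 0.071 0.617 -0.013 0.088 0.071
```

```text
t 2.05 tcp [ 0.6154 -0.0174  0.1899] yaw 0.068 tilt [-0.0005 -0.0019] w 0.0852 F 0.0 ft [-1.  -0.9 -0.3]
shift cm [ 0.2  -0.44  6.99] spin -0.003 rows 1.7
shift cm [ 0.2  -0.45 10.19] spin -0.003 rows 2.4
```

In the tool's units: 7 cm / 60 = 0.1167, 4 cm / 60 = 0.0667.

Call:
{"name": "carry_out", "arguments": {"rows": [{"grip": 1, "translation": [0, 0, 0.0667], "spin": 0}, {"grip": 1, "translation": [0, 0, 0.1167], "spin": 0}, {"grip": 1, "translation": [0, 0, 0.1167], "spin": 0}, {"grip": 1, "translation": [0, 0, 0.1167], "spin": 0}, {"grip": 1, "translation": [0, 0, 0.1167], "spin": 0}]}}

```text
t: 2.47
tool_pos: [0.6169, -0.0164, 0.122]
ee_rot: [[0.998, 0.069, 0.003], [0.069, -0.998, -0.001], [0.003, 0.001, -1.0]]
ft_force: [0.1, 0.9, 0.6]
gripper_width: 0.0854
grasp_force: 0.0
```

```bash
python3 go.py 0.617 -0.013 0.088 0.071
```

```text
t 2.47 tcp [ 0.6169 -0.0164  0.122 ] yaw 0.069 tilt [ 0.0031 -0.0005] w 0.0854 F 0.0 ft [0.1 0.9 0.6]
shift cm [ 0.02 -0.34  3.4 ] spin -0.002 rows 0.8
```

In the tool's units: 3.4 cm / 60 = 0.0567, 2 cm / 60 = 0.0333.

Call:
{"name": "carry_out", "arguments": {"rows": [{"grip": 1, "translation": [0, -0.005, 0.0333], "spin": 0}, {"grip": 1, "translation": [0, -0.005, 0.0567], "spin": 0}, {"grip": 1, "translation": [0, -0.005, 0.0567], "spin": 0}, {"grip": -1, "translation": [0, -0.005, 0.0567], "spin": 0}, {"grip": -1, "translation": [0, -0.005, 0.0567], "spin": 0}, {"grip": -1, "translation": [0, -0.005, 0.0567], "spin": 0}, {"grip": -1, "translation": [0, -0.005, 0.0567], "spin": 0}, {"grip": -1, "translation": [0, -0.005, 0.0567], "spin": 0}, {"grip": -1, "translation": [0, -0.005, 0.0567], "spin": 0}, {"grip": -1, "translation": [0, -0.005, 0.0567], "spin": 0}], "squeeze": 25}}

```text
t: 3.3
tool_pos: [0.6171, -0.0122, 0.088]
ee_rot: [[0.997, 0.071, 0.004], [0.071, -0.998, -0.0], [0.004, 0.001, -1.0]]
ft_force: [-0.6, -0.3, 5.6]
gripper_width: 0.0433
grasp_force: 25.8
```

```bash
python3 go.py 0.617 -0.013 0.15 0.071  0.546 0.258 0.15 0.071
```

```text
t 3.3 tcp [ 0.6171 -0.0122  0.088 ] yaw 0.071 tilt [ 0.0037 -0.0003] w 0.0433 F 25.8 ft [-0.6 -0.3  5.6]
shift cm [ 0.    0.08 -6.2 ] spin -0.0 rows 1.5
shift cm [ -5.17 -27.45  -6.24] spin -0.0 rows 6.9
```

In the tool's units: -27.4 cm / 60 = -0.4567, -6.2 cm / 60 = -0.1033.

Call:
{"name": "carry_out", "arguments": {"rows": [{"grip": -1, "translation": [0, 0, -0.025], "spin": 0}, {"grip": -1, "translation": [0, 0, -0.05], "spin": 0}, {"grip": -1, "translation": [0, 0, -0.0833], "spin": 0}, {"grip": -1, "translation": [0, 0, -0.1033], "spin": 0}, {"grip": -1, "translation": [-0.0867, -0.4567, -0.1033], "spin": 0}, {"grip": -1, "translation": [-0.0867, -0.4567, -0.1033], "spin": 0}, {"grip": -1, "translation": [-0.0867, -0.4567, -0.1033], "spin": 0}, {"grip": -1, "translation": [-0.0867, -0.4567, -0.1033], "spin": 0}, {"grip": -1, "translation": [-0.0867, -0.4567, -0.1033], "spin": 0}, {"grip": -1, "translation": [-0.0867, -0.4567, -0.1033], "spin": 0}, {"grip": -1, "translation": [-0.0867, -0.4567, -0.1033], "spin": 0}, {"grip": -1, "translation": [-0.0867, -0.4567, -0.1033], "spin": 0}]}}

```text
t: 4.3
tool_pos: [0.5394, 0.2686, 0.1485]
ee_rot: [[0.996, 0.085, -0.003], [0.085, -0.996, 0.008], [-0.002, -0.009, -1.0]]
ft_force: [-1.2, 2.2, 0.2]
gripper_width: 0.0433
grasp_force: 25.7
```

```bash
python3 go.py 0.546 0.258 0.027 0.071; python3 -c "
from h import *
s=manip.snapshot('top');t=manip.snapshot('scene')
A=np.hstack([crop(s,70,120,100,150,4),crop(t,220,150,100,150,4)]); cv2.imwrite('pics/d1.png',A)"
```

```text
t 4.3 tcp [0.5394 0.2686 0.1485] yaw 0.085 tilt [-0.0025  0.0085] w 0.0433 F 25.7 ft [-1.2  2.2  0.2]
shift cm [ 0.59  1.22 12.14] spin 0.014 rows 2.9
```

View pics/d1.png

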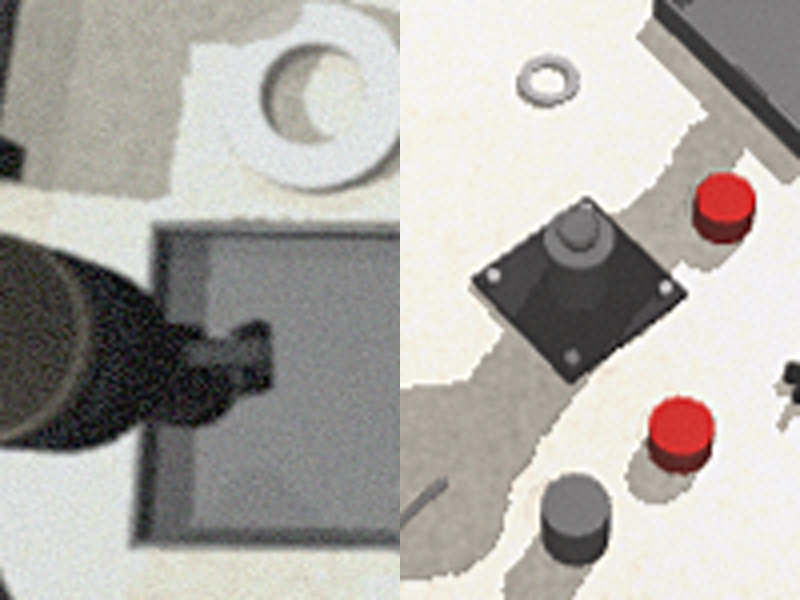

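The cap is off: the bare shaft and washer show at (578,225) in the right crop, and the gripper is over the tray in the left crop. Lowering it.

In the tool's units: 12.2 cm / 60 = 0.2033, 11 cm / 60 = 0.1833.

Call:
{"name": "carry_out", "arguments": {"rows": [{"grip": -1, "translation": [0.005, 0, 0], "spin": 0}, {"grip": -1, "translation": [0.005, 0, 0.05], "spin": 0}, {"grip": -1, "translation": [0.005, 0, 0.1], "spin": 0}, {"grip": -1, "translation": [0.005, 0, 0.15], "spin": 0}, {"grip": -1, "translation": [0.005, 0, 0.1833], "spin": 0}, {"grip": -1, "translation": [0.005, 0, 0.2033], "spin": 0}, {"grip": -1, "translation": [0.005, 0, 0.2033], "spin": 0}, {"grip": -1, "translation": [0.005, 0, 0.2033], "spin": 0}]}}

```text
t: 5.07
tool_pos: [0.5486, 0.2562, 0.0258]
ee_rot: [[0.998, 0.068, 0.001], [0.068, -0.998, -0.001], [0.001, 0.001, -1.0]]
ft_force: [1.3, 0.1, -1.2]
gripper_width: 0.0432
grasp_force: 26.6
```

```bash
python3 go.py 0.546 0.258 0.026 0.071
```

```text
t 5.07 tcp [0.5486 0.2562 0.0258] yaw 0.068 tilt [ 0.0006 -0.0006] w 0.0432 F 26.6 ft [ 1.3  0.1 -1.2]
shift cm [-0.25 -0.2  -0.02] spin -0.003 rows 0.1
```

In the tool's units: -15 cm / 60 = -0.25, -12 cm / 60 = -0.2.

Call:
{"name": "carry_out", "arguments": {"rows": [{"grip": 1, "translation": [0, 0, 0], "spin": 0}, {"grip": 1, "translation": [0, 0, 0], "spin": 0}, {"grip": 1, "translation": [0, 0, 0], "spin": 0}, {"grip": 1, "translation": [0, 0, 0], "spin": 0}, {"grip": 1, "translation": [0, 0, 0], "spin": 0}, {"grip": 1, "translation": [0, 0, 0], "spin": 0}, {"grip": 1, "translation": [0, 0, -0.0667], "spin": 0}, {"grip": 1, "translation": [0, 0, -0.1333], "spin": 0}, {"grip": 1, "translation": [0, 0, -0.2], "spin": 0}, {"grip": 1, "translation": [0, 0, -0.25], "spin": 0}, {"grip": 1, "translation": [0, 0, -0.25], "spin": 0}, {"grip": 1, "translation": [0, 0, -0.25], "spin": 0}]}}

```text
t: 6.07
tool_pos: [0.5488, 0.2588, 0.1787]
ee_rot: [[0.997, 0.071, 0.005], [0.071, -0.997, 0.002], [0.005, -0.002, -1.0]]
ft_force: [0.2, -0.6, -0.4]
gripper_width: 0.0854
grasp_force: 0.0
```

```bash
python3 go.py 0.453 -0.2932 0.17 0.071 0.453 -0.2932 0.10 0.071
```

```text
t 6.07 tcp [0.5488 0.2588 0.1787] yaw 0.071 tilt [0.0053 0.0025] w 0.0854 F 0.0 ft [ 0.2 -0.6 -0.4]
shift cm [-13.47  54.38   0.68] spin 0.0 rows 13.4
shift cm [-13.51  54.39   7.68] spin 0.0 rows 13.6
```

In the tool's units: 54.4 cm / 60 = 0.9067, -13.5 cm / 60 = -0.225.

Call:
{"name": "carry_out", "arguments": {"rows": [{"grip": 1, "translation": [-0.225, 0.9067, 0], "spin": 0}, {"grip": 1, "translation": [-0.225, 0.9067, 0], "spin": 0}, {"grip": 1, "translation": [-0.225, 0.9067, 0], "spin": 0}, {"grip": 1, "translation": [-0.225, 0.9067, 0], "spin": 0}, {"grip": 1, "translation": [-0.225, 0.9067, 0], "spin": 0}, {"grip": 1, "translation": [-0.225, 0.9067, 0], "spin": 0}, {"grip": 1, "translation": [-0.225, 0.9067, 0], "spin": 0}, {"grip": 1, "translation": [-0.225, 0.9067, 0], "spin": 0}, {"grip": 1, "translation": [-0.225, 0.9067, 0], "spin": 0}, {"grip": 1, "translation": [-0.225, 0.9067, 0], "spin": 0}, {"grip": 1, "translation": [-0.225, 0.9067, 0], "spin": 0}, {"grip": 1, "translation": [-0.225, 0.9067, 0], "spin": 0}]}}

```text
t: 7.07
tool_pos: [0.4596, -0.2364, 0.1741]
ee_rot: [[0.997, 0.071, -0.003], [0.071, -0.997, 0.001], [-0.003, -0.002, -1.0]]
ft_force: [0.6, -1.0, -0.3]
gripper_width: 0.0855
grasp_force: 0.0
```

Call:
{"name": "carry_out", "arguments": {"rows": [{"grip": 1, "translation": [0, 0, 0], "spin": 0}, {"grip": 1, "translation": [0, 0, 0], "spin": 0}, {"grip": 1, "translation": [0, 0, 0], "spin": 0}]}}

```text
t: 7.32
tool_pos: [0.4608, -0.234, 0.1743]
ee_rot: [[0.998, 0.07, -0.003], [0.07, -0.998, 0.002], [-0.002, -0.003, -1.0]]
ft_force: [1.3, -0.0, -0.1]
gripper_width: 0.0852
grasp_force: 0.0
```

```bash
python3 go.py 0.453 -0.2932 0.17 0.071 0.453 -0.2932 0.10 0.071
```

```text
t 7.32 tcp [ 0.4608 -0.234   0.1743] yaw 0.07 tilt [-0.0026  0.0024] w 0.0852 F 0.0 ft [ 1.3 -0.  -0.1]
shift cm [-1.19  5.85  0.42] spin -0.001 rows 1.4
shift cm [-1.17  5.86  7.42] spin -0.001 rows 2.3
```

In the tool's units: 7.4 cm / 60 = 0.1233, 6.4 cm / 60 = 0.1067.

Call:
{"name": "carry_out", "arguments": {"rows": [{"grip": 1, "translation": [-0.02, 0.0983, 0.0067], "spin": 0}, {"grip": 1, "translation": [-0.02, 0.0983, 0.0067], "spin": 0}, {"grip": 1, "translation": [-0.02, 0.0983, 0.0567], "spin": 0}, {"grip": 1, "translation": [-0.02, 0.0983, 0.1067], "spin": 0}, {"grip": 1, "translation": [-0.02, 0.0983, 0.1233], "spin": 0}, {"grip": 1, "translation": [-0.02, 0.0983, 0.1233], "spin": 0}, {"grip": 1, "translation": [-0.02, 0.0983, 0.1233], "spin": 0}]}}

```text
t: 7.9
tool_pos: [0.4544, -0.2927, 0.1017]
ee_rot: [[0.997, 0.074, -0.001], [0.074, -0.997, 0.001], [-0.001, -0.001, -1.0]]
ft_force: [0.1, -0.1, 0.6]
gripper_width: 0.0852
grasp_force: 0.0
```

```bash
python3 go.py 0.453 -0.2932 0.035 0.071; python3 -c "
from h import *
s=manip.snapshot('top');t=manip.snapshot('scene')
A=np.hstack([crop(s,340,170,100,120,4),crop(t,105,180,100,120,4)]); cv2.imwrite('pics/e1.png',A)"
```

```text
t 7.9 tcp [ 0.4544 -0.2927  0.1017] yaw 0.074 tilt [-0.0007  0.0014] w 0.0852 F 0.0 ft [ 0.1 -0.1  0.6]
shift cm [-0.14  0.05  6.67] spin 0.003 rows 1.6
```

View pics/e1.png

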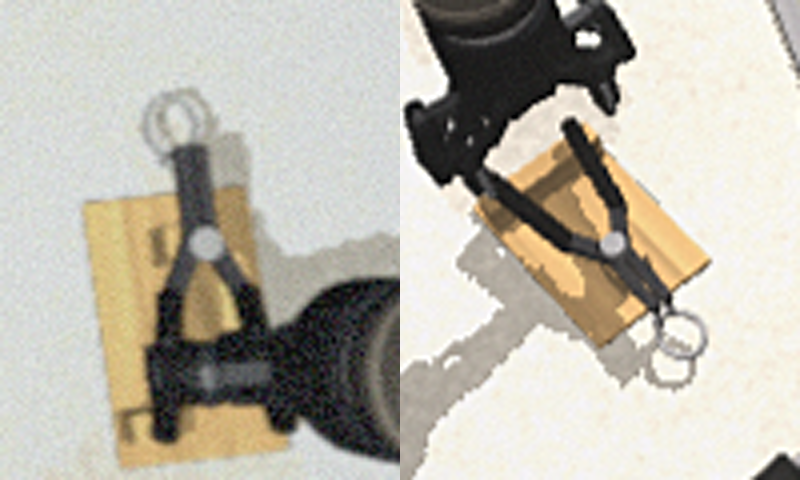

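Gripper straddles the handles (fingers at about x 155 and 290 in the left crop, handles 165–270). Descending.

In the tool's units: 6.7 cm / 60 = 0.1117, 6 cm / 60 = 0.1.

Call:
{"name": "carry_out", "arguments": {"rows": [{"grip": 1, "translation": [-0.0017, 0, 0.0417], "spin": 0}, {"grip": 1, "translation": [-0.0017, 0, 0.075], "spin": 0}, {"grip": 1, "translation": [-0.0017, 0, 0.1], "spin": 0}, {"grip": 1, "translation": [-0.0017, 0, 0.1117], "spin": 0}, {"grip": 1, "translation": [-0.0017, 0, 0.1117], "spin": 0}, {"grip": 1, "translation": [-0.0017, 0, 0.1117], "spin": 0}]}}

```text
t: 8.5
tool_pos: [0.4539, -0.295, 0.0361]
ee_rot: [[0.997, 0.071, 0.002], [0.071, -0.997, -0.001], [0.002, 0.001, -1.0]]
ft_force: [-0.3, 0.2, 1.2]
gripper_width: 0.0856
grasp_force: 0.0
```

```bash
python3 go.py 0.453 -0.2932 0.035 0.071
```

```text
t 8.5 tcp [ 0.4539 -0.295   0.0361] yaw 0.071 tilt [ 0.0019 -0.0011] w 0.0856 F 0.0 ft [-0.3  0.2  1.2]
shift cm [-0.08 -0.19  0.11] spin 0.0 rows 0.1
```

In the tool's units: -0.1 cm / 60 = -0.0017.

Call:
{"name": "carry_out", "arguments": {"rows": [{"grip": -1, "translation": [0, -0.0017, 0.0017], "spin": 0}, {"grip": -1, "translation": [0, -0.0017, 0.0017], "spin": 0}, {"grip": -1, "translation": [0, -0.0017, 0.0017], "spin": 0}, {"grip": -1, "translation": [0, -0.0017, 0.0017], "spin": 0}, {"grip": -1, "translation": [0, -0.0017, 0.0017], "spin": 0}, {"grip": -1, "translation": [0, -0.0017, 0.0017], "spin": 0}, {"grip": -1, "translation": [0, -0.0017, 0.0017], "spin": 0}, {"grip": -1, "translation": [0, -0.0017, 0.0017], "spin": 0}, {"grip": -1, "translation": [0, -0.0017, 0.0017], "spin": 0}, {"grip": -1, "translation": [0, -0.0017, 0.0017], "spin": 0}, {"grip": -1, "translation": [0, -0.0017, 0.0017], "spin": 0}, {"grip": -1, "translation": [0, -0.0017, 0.0017], "spin": 0}], "squeeze": 60}}

```text
t: 9.5
tool_pos: [0.454, -0.2949, 0.0377]
ee_rot: [[0.998, 0.07, 0.003], [0.07, -0.998, -0.003], [0.003, 0.003, -1.0]]
ft_force: [-4.0, 0.5, 16.1]
gripper_width: 0.0412
grasp_force: 60.6
```

```bash
python3 go.py 0.453 -0.2932 0.19 0.071
```

```text
t 9.5 tcp [ 0.454  -0.2949  0.0377] yaw 0.07 tilt [ 0.003  -0.0029] w 0.0412 F 60.6 ft [-4.   0.5 16.1]
shift cm [ -0.05  -0.13 -15.23] spin -0.001 rows 3.7
```

In the tool's units: -15 cm / 60 = -0.25, -14 cm / 60 = -0.2333.

Call:
{"name": "carry_out", "arguments": {"rows": [{"grip": -1, "translation": [0, 0, -0.0083], "spin": 0}, {"grip": -1, "translation": [0, 0, -0.025], "spin": 0}, {"grip": -1, "translation": [0, 0, -0.0583], "spin": 0}, {"grip": -1, "translation": [0, 0, -0.1], "spin": 0}, {"grip": -1, "translation": [0, 0, -0.15], "spin": 0}, {"grip": -1, "translation": [0, 0, -0.2], "spin": 0}, {"grip": -1, "translation": [0, 0, -0.2333], "spin": 0}, {"grip": -1, "translation": [0, 0, -0.25], "spin": 0}, {"grip": -1, "translation": [0, 0, -0.25], "spin": 0}, {"grip": -1, "translation": [0, 0, -0.25], "spin": 0}]}}

```text
t: 10.33
tool_pos: [0.4524, -0.2934, 0.1833]
ee_rot: [[0.997, 0.071, -0.001], [0.071, -0.997, 0.0], [-0.001, -0.0, -1.0]]
ft_force: [-0.3, 1.4, -2.6]
gripper_width: 0.0408
grasp_force: 60.9
```

```bash
python3 go.py 0.490 -0.022 0.19 0.071
```

```text
t 10.33 tcp [ 0.4524 -0.2934  0.1833] yaw 0.071 tilt [-0.0009  0.0004] w 0.0408 F 60.9 ft [-0.3  1.4 -2.6]
shift cm [  5.68 -26.8   -0.66] spin -0.0 rows 6.6
```

Call:
{"name": "carry_out", "arguments": {"rows": [{"grip": -1, "translation": [0.0117, -0.0567, 0], "spin": 0}, {"grip": -1, "translation": [0.025, -0.1167, 0], "spin": 0}, {"grip": -1, "translation": [0.0383, -0.1833, 0], "spin": 0}, {"grip": -1, "translation": [0.0533, -0.25, 0], "spin": 0}, {"grip": -1, "translation": [0.0667, -0.3167, 0], "spin": 0}, {"grip": -1, "translation": [0.08, -0.375, 0], "spin": 0}, {"grip": -1, "translation": [0.09, -0.4167, 0.0167], "spin": 0}, {"grip": -1, "translation": [0.095, -0.44, 0.0333], "spin": 0}, {"grip": -1, "translation": [0.095, -0.4467, 0.0583], "spin": 0}, {"grip": -1, "translation": [0.095, -0.4467, 0.0833], "spin": 0}, {"grip": -1, "translation": [0.095, -0.4467, 0.0833], "spin": 0}, {"grip": -1, "translation": [0.095, -0.4467, 0.0833], "spin": 0}]}}

```text
t: 11.33
tool_pos: [0.4883, -0.0224, 0.1315]
ee_rot: [[0.997, 0.071, -0.006], [0.071, -0.997, 0.0], [-0.006, -0.001, -1.0]]
ft_force: [0.3, -0.2, -2.1]
gripper_width: 0.0406
grasp_force: 61.2
```

```bash
python3 go.py 0.490 -0.022 0.13 0.071;  python3 -c "
from h import *
s=manip.snapshot('top');t=manip.snapshot('scene')
A=np.hstack([crop(s,230,150,66,90,6),crop(t,225,180,66,90,6)]); cv2.imwrite('pics/f1.png',A)"
```

```text
t 11.33 tcp [ 0.4883 -0.0224  0.1315] yaw 0.071 tilt [-0.0063  0.0004] w 0.0406 F 61.2 ft [ 0.3 -0.2 -2.1]
shift cm [ 0.17 -0.03  0.14] spin -0.0 rows 0.1
```

View pics/f1.png

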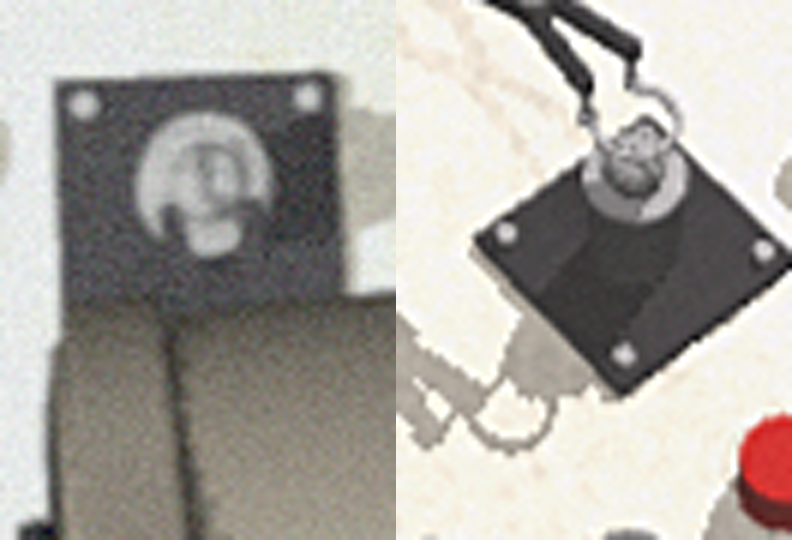

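The spread ring hangs over the shaft: ring at (212,165) in the left crop and (636,130) in the right. I'll average frames, get the spindle from the bolts in each camera, and overlay the models.

```bash
cat > fit.py <<'E'
from h import *
from scipy.optimize import least_squares
def avg(n,k=6):
    L=[manip.snapshot(n) for _ in range(k)]; s=L[0]; s["frame"]=np.mean([l["frame"] for l in L],0); return s
def circ(s,c,r,n=73): return np.array([proj(s,np.array(c)+r*np.array([np.cos(a),np.sin(a),0])) for a in np.linspace(0,2*np.pi,n)])
def bolts(s,yaw=0.038,c=(0.6165,-0.0123)):
    g=cv2.GaussianBlur(s["frame"].mean(2).astype(np.float32),(0,0),.6); obs=[];mod=[]
    for i,j in((1,1),(1,-1),(-1,-1),(-1,1)):
        off=.0435*np.array([i,j]); R=np.array([[np.cos(yaw),-np.sin(yaw)],[np.sin(yaw),np.cos(yaw)]])
        u,v=proj(s,[*(np.array(c)+R@off),.008]).round().astype(int); w=g[v-4:v+5,u-4:u+5]
        q=np.clip(w-(w.min()+.6*(w.max()-w.min())),0,None); yy,xx=np.mgrid[v-4:v+5,u-4:u+5]
        if w.max()-np.median(w)<40*g.max()/255*.6: continue
        obs.append([(q*xx).sum()/q.sum(),(q*yy).sum()/q.sum()]); mod.append(off)
    return np.array(obs),np.array(mod)
def spindle(s):
    o,m=bolts(s)
    f=lambda p:(np.array([proj(s,[p[0]+np.cos(p[2])*a-np.sin(p[2])*b,p[1]+np.sin(p[2])*a+np.cos(p[2])*b,.008]) for a,b in m*p[3]])-o).ravel()
    r=least_squares(f,[.6165,-.0123,.038,1],x_scale=[.01,.01,.1,.1]); return r.x,len(o),np.abs(r.fun).max()
def show(cams,circles,name,k=10):
    cols=[]
    for s,cs in zip(cams,circles):
        c0,r0=np.round(proj(s,[.6165,-.0123,.095])).astype(int)-[20,15]
        im=crop(s,c0,r0,40,30,k); ov=im.copy()
        for pts,col in cs: cv2.polylines(ov,[np.round(((pts-[c0,r0])+.5)*k).astype(int)],False,col,1)
        cols.append(np.vstack([im,ov])); print("origin",c0,r0)
    cv2.imwrite(name,np.hstack(cols))
E
python3 - <<'E'
from fit import *
cams=[avg("top"),avg("scene")]; C=[]
np.savez("f2.npz",top=cams[0]["frame"],scene=cams[1]["frame"])
st=manip.state(); p=st["tool_pos"]; R=st["ee_rot"]; print(p, R[:,0])
ring=p+R[:,0]*.127; ring[2]=p[2]-.020; print("ring pred",ring)
for s in cams:
    x,n,e=spindle(s); print(x.round(4),n,e.round(2))
    C.append([(circ(s,[*x[:2],.07],.024),(0,255,0)),(circ(s,[*x[:2],.088],.011),(255,255,0)),(circ(s,ring,.0205),(0,0,255)),(circ(s,ring,.0165),(0,0,255))])
show(cams,C,"pics/g1.png")
E
```

```text
[ 0.49069427 -0.0223015   0.13390045] [9.97491920e-01 7.07803567e-02 1.02473605e-04]
ring pred [ 0.61737574 -0.0133124   0.11390045]
[ 0.6182 -0.0091 -0.0331  1.0126] 3 1.37
[ 0.6136 -0.0075  0.0733  1.1504] 4 2.16
origin 244 165
origin 245 189
```

View pics/g1.png

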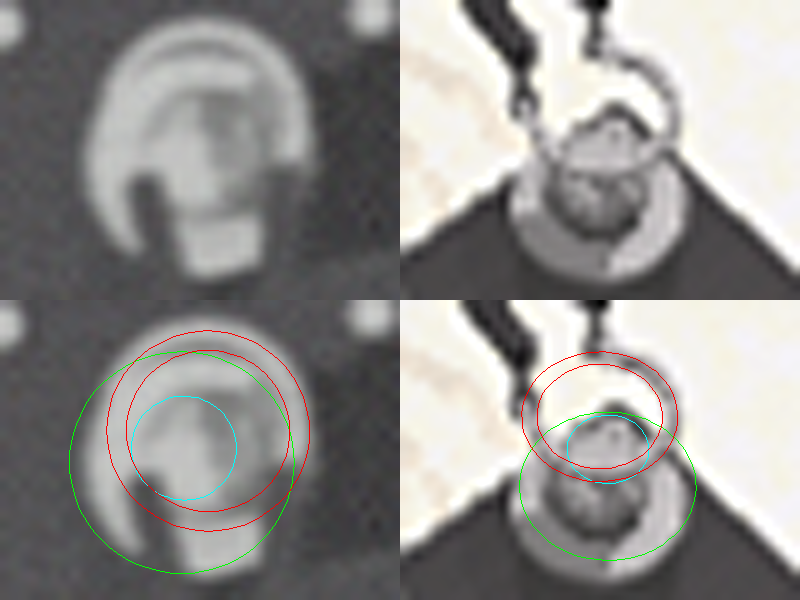

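The bolt search picked some wrong blobs. By eye, the washer centre is at about (202,163) in the left crop and the ring's outer top edge at y≈15. In the right crop the ring's right edge is at x≈682 and its bottom at y≈178. I'll refine this numerically, with bolt centroids seeded from my earlier picks and an edge fit for the ring.

```bash
cat > fit2.py <<'E'
from fit import *
def cent(g,u,v):
    for _ in range(4):
        a,b=int(round(u)),int(round(v)); w=g[b-3:b+4,a-3:a+4]; q=np.clip(w-(w.min()+.4*(w.max()-w.min())),0,None); yy,xx=np.mgrid[b-3:b+4,a-3:a+4]; u,v=(q*xx).sum()/q.sum(),(q*yy).sum()/q.sum()
    return u,v
PT=[((U-396+.5)/6-.5+232,(V+.5)/6-.5+155) for U,V in((467,75),(692,67),(703,290),(476,297))]
PS=[((U-400+.5)/6-.5+230,(V+.5)/6-.5+190) for U,V in((481,172),(738,189),(598,294))]
SG=[[(1,1),(1,-1),(-1,-1),(-1,1)],[(-1,-1),(1,1),(1,-1)]]
def spin0(s,npy,P,sg):
    g=cv2.GaussianBlur(np.load(npy).mean(2).astype(np.float32),(0,0),.6)
    o=np.array([cent(g,*p) for p in P]); m=np.array(sg)*.0435
    f=lambda p:(np.array([proj(s,[p[0]+np.cos(p[2])*a-np.sin(p[2])*b,p[1]+np.sin(p[2])*a+np.cos(p[2])*b,.009]) for a,b in m*p[3]])-o).ravel()
    r=least_squares(f,[.6165,-.0123,.038,1],x_scale=[.01,.01,.1,.1]); return r.x,np.abs(r.fun).max()
def score(s,G,c,radii,yaw=.071,span=1.9,dip=0):
    a=np.linspace(-span,span,121)+yaw; tot=0
    for r,sg in radii:
        P=lambda r_:np.array([proj(s,np.array(c)+r_*np.array([np.cos(t),np.sin(t),0])) for t in a]).astype(np.float32)
        p=P(r); i,o=P(r-.0008),P(r+.0008); n=(o-i)/np.linalg.norm(o-i,axis=1,keepdims=True)
        gx=cv2.remap(G[0],p[:,0],p[:,1],cv2.INTER_LINEAR)[:,0]; gy=cv2.remap(G[1],p[:,0],p[:,1],cv2.INTER_LINEAR)[:,0]
        tot+=np.sqrt(np.abs(gx*n[:,0]+gy*n[:,1])).mean()
    return tot
def grads(s):
    g=cv2.GaussianBlur(s["frame"].mean(2).astype(np.float32),(0,0),.5); return cv2.Sobel(g,cv2.CV_32F,1,0),cv2.Sobel(g,cv2.CV_32F,0,1)
def best(s,c,radii,w=.007,**k):
    G=grads(s); X=np.arange(-w,w+1e-9,.0005); S=np.array([[score(s,G,[c[0]+x,c[1]+y,c[2]],radii,**k) for y in X] for x in X])
    i,j=np.unravel_index(S.argmax(),S.shape); return np.array([c[0]+X[i],c[1]+X[j]]).round(4),S.max().round(2),np.median(S).round(2),S
E
cat > rel.py <<'E'
from fit2 import *
import sys
cams=[manip.snapshot("top"),manip.snapshot("scene")]; F=np.load(sys.argv[1]); dz=float(sys.argv[2])
for s,n,P,sg,k in zip(cams,("top","scene"),(PT,PS),SG,(0,1)):
    s["frame"]=F[n]; sp,e=spin0(s,n+"0.npy",P,sg); print(n,"spindle",sp.round(4),e.round(2))
    for z in (dz-.003,dz,dz+.003):
        b,m,md,_=best(s,[.6185,-.0125,z],[(.0205,1),(.0165,1)],span=1.7 if k==0 else 2.0); print("  ring z",round(z,3),b,m,md,"rel mm",((b-sp[:2])*1e3).round(1))
    b,m,md,_=best(s,[*sp[:2],.07],[(.024,1)],span=3.1); print("  washer",b,m,md)
E
python3 rel.py f2.npz .113
```

```text
top spindle [ 0.6187 -0.0134  0.0369  0.993 ] 0.03
  ring z 0.11 [ 0.6235 -0.012 ] 19.43 14.51 rel mm [4.8 1.4]
  ring z 0.113 [ 0.623  -0.0115] 19.43 14.62 rel mm [4.3 1.9]
  ring z 0.116 [ 0.6225 -0.0115] 19.43 14.71 rel mm [3.8 1.9]
  washer [ 0.6252 -0.0139] 10.0 6.81
scene spindle [ 0.6051 -0.003   0.0334  1.1684] 0.67
  ring z 0.11 [ 0.615  -0.0105] 18.14 15.48 rel mm [ 9.9 -7.5]
  ring z 0.113 [ 0.6165 -0.012 ] 18.19 15.47 rel mm [11.4 -9. ]
  ring z 0.116 [ 0.618  -0.0135] 18.16 15.48 rel mm [ 12.9 -10.5]
  washer [ 0.6121 -0.007 ] 9.64 8.2
```

In the tool's units: 2 cm / 60 = 0.0333, 1.4 cm / 60 = 0.0233.

Call:
{"name": "carry_out", "arguments": {"rows": [{"grip": -1, "translation": [-0.0025, 0, 0.0117], "spin": 0}, {"grip": -1, "translation": [-0.0042, 0, 0.0233], "spin": 0}, {"grip": -1, "translation": [-0.0042, 0, 0.0333], "spin": 0}, {"grip": -1, "translation": [-0.0042, 0, 0.0333], "spin": 0}, {"grip": -1, "translation": [-0.0042, 0, 0.0333], "spin": 0}, {"grip": -1, "translation": [-0.0042, 0, 0.0333], "spin": 0}]}}

```text
t: 12.63
tool_pos: [0.4882, -0.0224, 0.1137]
ee_rot: [[0.997, 0.071, -0.0], [0.071, -0.997, 0.0], [-0.0, -0.0, -1.0]]
ft_force: [0.3, 0.7, -1.7]
gripper_width: 0.0404
grasp_force: 61.1
```

```bash
sed -i 's/b-3:b+4,a-3:a+4/b-2:b+3,a-2:a+3/g' fit2.py
python3 - <<'E'
from fit2 import *
cams=[avg("top",10),avg("scene",10)]
np.savez("f3.npz",top=cams[0]["frame"],scene=cams[1]["frame"])
st=[manip.state() for _ in range(1)][0]; print(st["tool_pos"],st["ft_force"],st["ee_rot"][:2,2])
C=[]
for s,n,P,sg in zip(cams,("top","scene"),(PT,PS),SG):
    sp,e=spin0(s,n+"0.npy",P,sg); print(n,"spindle",sp.round(4),e.round(2))
    for z in(.091,.094,.097):
        b,m,md,_=best(s,[.615,-.0125,z],[(.0205,1),(.0165,1)],span=1.7); print("  ring",z,b,m,md,"rel",((b-sp[:2])*1e3).round(1))
    b,m,md,_=best(s,[.615,-.0125,.094],[(.0205,1),(.0165,1)],span=1.7)
    c=sp[:2]; C.append([(circ(s,[*c,.07],.024),(0,255,0)),(circ(s,[*c,.088],.011),(255,255,0)),(circ(s,[*b,.094],.0205),(0,0,255)),(circ(s,[*b,.094],.0165),(0,0,255))])
show(cams,C,"pics/g2.png")
E
python3 rel.py f2.npz .113 | grep spindle
```

```text
[ 0.48817773 -0.02246306  0.11382282] [-0.68590203 -0.60828664 -2.63009363] [-6.10946267e-05 -3.43134020e-05]
top spindle [ 0.6187 -0.0134  0.0371  0.9932] 0.03
  ring 0.091 [ 0.621  -0.0115] 19.74 16.03 rel [2.3 1.9]
  ring 0.094 [ 0.62  -0.011] 19.74 16.24 rel [1.3 2.4]
  ring 0.097 [ 0.6195 -0.011 ] 19.76 16.34 rel [0.8 2.4]
scene spindle [ 0.6139 -0.0107  0.0385  1.0089] 0.09
  ring 0.091 [ 0.6165 -0.01  ] 20.26 16.66 rel [2.6 0.7]
  ring 0.094 [ 0.618  -0.0115] 20.23 16.31 rel [ 4.1 -0.8]
  ring 0.097 [ 0.6195 -0.0125] 20.24 15.72 rel [ 5.6 -1.8]
origin 244 165
origin 245 189
top spindle [ 0.6187 -0.0134  0.0371  0.9932] 0.03
scene spindle [ 0.6139 -0.0107  0.0385  1.0089] 0.09
```

View pics/g2.png

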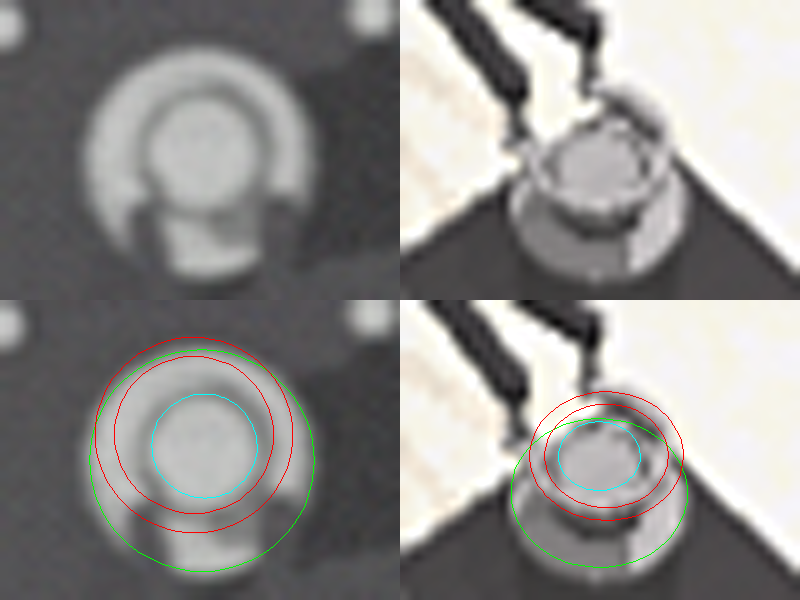

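Left crop: shaft top at (202,152) with the ring around it, but bright on bright, so the ring edges are ambiguous. Right crop: ring spans about x 527–675 around the shaft top at (600,160). I'll back off, take a clean background, and fit the ring on the difference image.

In the tool's units: -9 cm / 60 = -0.15, -6 cm / 60 = -0.1.

Call:
{"name": "carry_out", "arguments": {"rows": [{"grip": -1, "translation": [0, 0, -0.0333], "spin": 0}, {"grip": -1, "translation": [0, 0, -0.0667], "spin": 0}, {"grip": -1, "translation": [-0.05, 0, -0.0667], "spin": 0}, {"grip": -1, "translation": [-0.1, 0, -0.0667], "spin": 0}, {"grip": -1, "translation": [-0.15, 0, -0.0667], "spin": 0}, {"grip": -1, "translation": [-0.15, 0, -0.0667], "spin": 0}, {"grip": -1, "translation": [-0.15, 0, -0.0667], "spin": 0}]}}

```text
t: 14.32
tool_pos: [0.3965, -0.0292, 0.1536]
ee_rot: [[0.998, 0.07, -0.001], [0.07, -0.998, -0.001], [-0.001, 0.001, -1.0]]
ft_force: [0.6, -0.0, -3.1]
gripper_width: 0.0408
grasp_force: 61.3
```

```bash
cat > diff.py <<'E'
from fit2 import *
cams=[avg("top",10),avg("scene",10)]
np.savez("bg.npz",top=cams[0]["frame"],scene=cams[1]["frame"])
st=manip.state(); print(st["tool_pos"])
F=np.load("f3.npz"); D=[]
for s,n,P,sg in zip(cams,("top","scene"),(PT,PS),SG):
    sp,e=spin0(s,n+"0.npy",P,sg)
    w=best(s,[*sp[:2],.07],[(.024,1)],span=3.1,w=.005); h=best(s,[*sp[:2],.088],[(.011,1)],span=3.1,w=.005)
    print(n,"bolts",sp[:2].round(4),"washer",w[:3],"shafttop",h[:3])
    c0,r0=np.round(proj(s,[.6165,-.0123,.095])).astype(int)-[20,15]
    d=(F[n]-s["frame"]).mean(2)[r0:r0+30,c0:c0+40]; v=np.clip(128+d*2.5,0,255).astype(np.uint8)
    raw=crop({"frame":F[n]},c0,r0,40,30,10); D.append(np.vstack([cv2.resize(cv2.cvtColor(v,cv2.COLOR_GRAY2BGR),(400,300),interpolation=cv2.INTER_CUBIC),crop(s,c0,r0,40,30,10)])); print(c0,r0)
cv2.imwrite("pics/g3.png",np.hstack(D))
E
python3 diff.py
```

```text
[ 0.39840612 -0.02886357  0.1538518 ]
top bolts [ 0.6187 -0.0134] washer (array([ 0.6177, -0.0134]), np.float32(12.82), np.float32(8.89)) shafttop (array([ 0.6167, -0.0139]), np.float32(7.17), np.float32(5.25))
244 165
scene bolts [ 0.6139 -0.0107] washer (array([ 0.6179, -0.0142]), np.float32(11.45), np.float32(9.54)) shafttop (array([ 0.6134, -0.0117]), np.float32(8.65), np.float32(7.72))
245 189
```

View pics/g3.png

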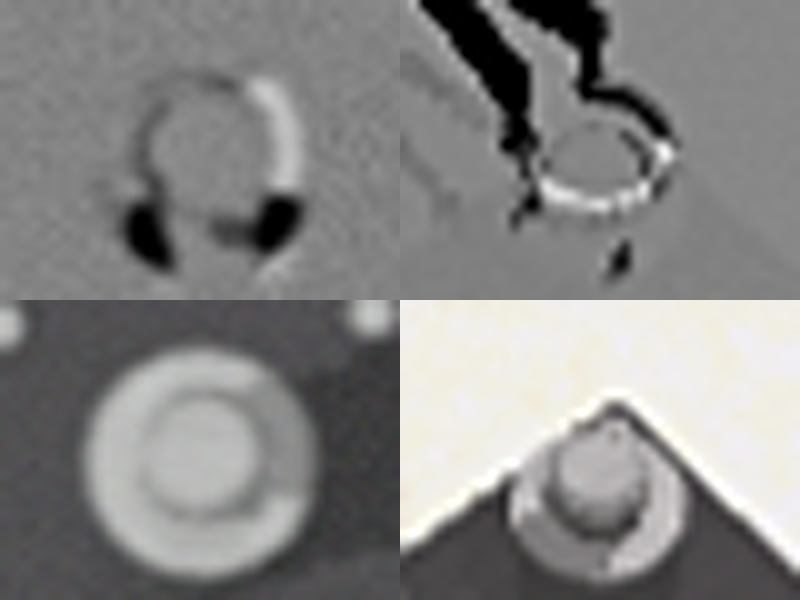

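The difference images put the ring at about (203,150) in the top view, against the shaft at (202,149). In the scene view it is at about (602,147), against the axis at (600,146). So TCP (0.488,-0.0225) is centred to within about 1 mm. Returning there.

```bash
python3 go.py 0.4887 -0.0225 0.154 0.071 0.4887 -0.0225 0.114 0.071
```

```text
t 15.32 tcp [ 0.3984 -0.0289  0.1539] yaw 0.071 tilt [ 0.     -0.0001] w 0.0405 F 61.3 ft [-0.1  0.2 -1.2]
shift cm [ 9.05  0.   -0.01] spin -0.0 rows 2.2
shift cm [9.05 0.   3.99] spin -0.0 rows 2.4
```

In the tool's units: 9.05 cm / 60 = 0.1508, 1.5 cm / 60 = 0.025.

Call:
{"name": "carry_out", "arguments": {"rows": [{"grip": -1, "translation": [0.05, 0, 0], "spin": 0}, {"grip": -1, "translation": [0.1, 0, 0], "spin": 0}, {"grip": -1, "translation": [0.1417, 0, 0], "spin": 0}, {"grip": -1, "translation": [0.1508, 0, 0], "spin": 0}, {"grip": -1, "translation": [0.1508, 0, 0.025], "spin": 0}, {"grip": -1, "translation": [0.1508, 0, 0.05], "spin": 0}, {"grip": -1, "translation": [0.1508, 0, 0.0667], "spin": 0}, {"grip": -1, "translation": [0.1508, 0, 0.0667], "spin": 0}, {"grip": -1, "translation": [0.1508, 0, 0.0667], "spin": 0}, {"grip": -1, "translation": [0.1508, 0, 0.0667], "spin": 0}, {"grip": -1, "translation": [0.1508, 0, 0.0667], "spin": 0}, {"grip": -1, "translation": [0.1508, 0, 0.0667], "spin": 0}]}}

```text
t: 16.32
tool_pos: [0.4894, -0.0224, 0.1148]
ee_rot: [[0.997, 0.071, 0.002], [0.071, -0.997, -0.0], [0.002, 0.0, -1.0]]
ft_force: [0.0, 1.0, -2.0]
gripper_width: 0.0405
grasp_force: 61.4
```

In the tool's units: 0.3 cm / 60 = 0.005, 0.2 cm / 60 = 0.0033.

Call:
{"name": "carry_out", "arguments": {"rows": [{"grip": -1, "translation": [0, 0, 0.0017], "spin": 0}, {"grip": -1, "translation": [0, 0, 0.0033], "spin": 0}, {"grip": -1, "translation": [0, 0, 0.005], "spin": 0}, {"grip": -1, "translation": [0, 0, 0.005], "spin": 0}, {"grip": -1, "translation": [0, 0, 0.005], "spin": 0}]}}

```text
t: 16.73
tool_pos: [0.4886, -0.0224, 0.1107]
ee_rot: [[0.997, 0.071, -0.0], [0.071, -0.997, 0.0], [-0.0, -0.0, -1.0]]
ft_force: [-0.4, 1.1, -2.6]
gripper_width: 0.0405
grasp_force: 61.4
```

In the tool's units: 0.2 cm / 60 = 0.0033, 0.1 cm / 60 = 0.0017.

Call:
{"name": "carry_out", "arguments": {"rows": [{"grip": -1, "translation": [0, 0, 0.0017], "spin": 0}, {"grip": -1, "translation": [0, 0, 0.0033], "spin": 0}, {"grip": -1, "translation": [0, 0, 0.0033], "spin": 0}, {"grip": -1, "translation": [0, 0, 0.0033], "spin": 0}]}}

```text
t: 17.07
tool_pos: [0.4886, -0.0224, 0.1087]
ee_rot: [[0.997, 0.071, -0.0], [0.071, -0.997, 0.0], [-0.0, -0.0, -1.0]]
ft_force: [0.3, -0.0, -2.7]
gripper_width: 0.0408
grasp_force: 61.4
```

In the tool's units: 0.2 cm / 60 = 0.0033, 0.15 cm / 60 = 0.0025.

Call:
{"name": "carry_out", "arguments": {"rows": [{"grip": -1, "translation": [0, 0, 0.0008], "spin": 0}, {"grip": -1, "translation": [0, 0, 0.0017], "spin": 0}, {"grip": -1, "translation": [0, 0, 0.0025], "spin": 0}, {"grip": -1, "translation": [0, 0, 0.0033], "spin": 0}, {"grip": -1, "translation": [0, 0, 0.0033], "spin": 0}, {"grip": -1, "translation": [0, 0, 0.0033], "spin": 0}]}}

```text
t: 17.57
tool_pos: [0.4887, -0.0224, 0.1068]
ee_rot: [[0.997, 0.071, -0.0], [0.071, -0.997, -0.0], [-0.0, 0.0, -1.0]]
ft_force: [1.1, 0.3, -2.5]
gripper_width: 0.0409
grasp_force: 61.4
```

In the tool's units: 0.15 cm / 60 = 0.0025, 0.1 cm / 60 = 0.0017.

Call:
{"name": "carry_out", "arguments": {"rows": [{"grip": -1, "translation": [0, 0, 0.0008], "spin": 0}, {"grip": -1, "translation": [0, 0, 0.0017], "spin": 0}, {"grip": -1, "translation": [0, 0, 0.0025], "spin": 0}, {"grip": -1, "translation": [0, 0, 0.0025], "spin": 0}, {"grip": -1, "translation": [0, 0, 0.0025], "spin": 0}]}}

```text
t: 17.98
tool_pos: [0.4887, -0.0224, 0.1053]
ee_rot: [[0.997, 0.071, -0.0], [0.071, -0.997, 0.0], [-0.0, -0.0, -1.0]]
ft_force: [-0.2, -0.7, -1.7]
gripper_width: 0.0405
grasp_force: 61.4
```

Call:
{"name": "carry_out", "arguments": {"rows": [{"grip": -1, "translation": [0, 0, 0.0008], "spin": 0}, {"grip": -1, "translation": [0, 0, 0.0017], "spin": 0}, {"grip": -1, "translation": [0, 0, 0.0025], "spin": 0}, {"grip": -1, "translation": [0, 0, 0.0025], "spin": 0}, {"grip": -1, "translation": [0, 0, 0.0025], "spin": 0}]}}

```text
t: 18.4
tool_pos: [0.4887, -0.0224, 0.1038]
ee_rot: [[0.997, 0.071, -0.0], [0.071, -0.997, -0.0], [-0.0, 0.0, -1.0]]
ft_force: [0.3, -0.5, -1.7]
gripper_width: 0.0405
grasp_force: 61.4
```

No contact forces, and the ring is already past the bevel. Continuing down.

Call:
{"name": "carry_out", "arguments": {"rows": [{"grip": -1, "translation": [0, 0, 0.0012], "spin": 0}, {"grip": -1, "translation": [0, 0, 0.0023], "spin": 0}, {"grip": -1, "translation": [0, 0, 0.0035], "spin": 0}, {"grip": -1, "translation": [0, 0, 0.005], "spin": 0}, {"grip": -1, "translation": [0, 0, 0.005], "spin": 0}, {"grip": -1, "translation": [0, 0, 0.005], "spin": 0}]}}

```text
t: 18.9
tool_pos: [0.4886, -0.0224, 0.1008]
ee_rot: [[0.997, 0.071, -0.0], [0.071, -0.997, -0.0], [-0.0, -0.0, -1.0]]
ft_force: [-0.4, -0.8, -2.2]
gripper_width: 0.0403
grasp_force: 61.4
```

In the tool's units: 0.3 cm / 60 = 0.005, 0.21 cm / 60 = 0.0035.

Call:
{"name": "carry_out", "arguments": {"rows": [{"grip": -1, "translation": [0, 0, 0.0012], "spin": 0}, {"grip": -1, "translation": [0, 0, 0.0023], "spin": 0}, {"grip": -1, "translation": [0, 0, 0.0035], "spin": 0}, {"grip": -1, "translation": [0, 0, 0.005], "spin": 0}, {"grip": -1, "translation": [0, 0, 0.005], "spin": 0}, {"grip": -1, "translation": [0, 0, 0.005], "spin": 0}]}}

```text
t: 19.4
tool_pos: [0.4886, -0.0224, 0.0977]
ee_rot: [[0.997, 0.071, -0.0], [0.071, -0.997, -0.0], [-0.0, -0.0, -1.0]]
ft_force: [0.6, -1.1, -2.0]
gripper_width: 0.0403
grasp_force: 61.4
```

In the tool's units: 0.2 cm / 60 = 0.0033, 0.14 cm / 60 = 0.0023.

Call:
{"name": "carry_out", "arguments": {"rows": [{"grip": -1, "translation": [0, 0, 0.0012], "spin": 0}, {"grip": -1, "translation": [0, 0, 0.0023], "spin": 0}, {"grip": -1, "translation": [0, 0, 0.0033], "spin": 0}, {"grip": -1, "translation": [0, 0, 0.0033], "spin": 0}, {"grip": -1, "translation": [0, 0, 0.0033], "spin": 0}]}}

```text
t: 19.82
tool_pos: [0.4886, -0.0224, 0.0958]
ee_rot: [[0.997, 0.071, -0.0], [0.071, -0.997, 0.0], [-0.0, -0.0, -1.0]]
ft_force: [-0.2, -1.0, -2.0]
gripper_width: 0.0404
grasp_force: 61.4
```

In the tool's units: 0.2 cm / 60 = 0.0033, 0.15 cm / 60 = 0.0025.

Call:
{"name": "carry_out", "arguments": {"rows": [{"grip": -1, "translation": [0, 0, 0.0008], "spin": 0}, {"grip": -1, "translation": [0, 0, 0.0017], "spin": 0}, {"grip": -1, "translation": [0, 0, 0.0025], "spin": 0}, {"grip": -1, "translation": [0, 0, 0.0033], "spin": 0}, {"grip": -1, "translation": [0, 0, 0.0033], "spin": 0}, {"grip": -1, "translation": [0, 0, 0.0033], "spin": 0}]}}

```text
t: 20.32
tool_pos: [0.4887, -0.0224, 0.0938]
ee_rot: [[0.997, 0.071, -0.0], [0.071, -0.997, -0.0], [-0.0, 0.0, -1.0]]
ft_force: [-1.1, -0.8, -1.6]
gripper_width: 0.0404
grasp_force: 61.4
```

In the tool's units: 0.1 cm / 60 = 0.0017, 0.05 cm / 60 = 0.0008.

Call:
{"name": "carry_out", "arguments": {"rows": [{"grip": -1, "translation": [0, 0, 0.0008], "spin": 0}, {"grip": -1, "translation": [0, 0, 0.0017], "spin": 0}, {"grip": -1, "translation": [0, 0, 0.0017], "spin": 0}, {"grip": -1, "translation": [0, 0, 0.0017], "spin": 0}]}}

```text
t: 20.65
tool_pos: [0.4886, -0.0224, 0.0928]
ee_rot: [[0.997, 0.071, -0.0], [0.071, -0.997, -0.0], [-0.0, 0.0, -1.0]]
ft_force: [-0.2, 0.2, -2.4]
gripper_width: 0.0405
grasp_force: 61.4
```

In the tool's units: 0.05 cm / 60 = 0.0008.

Call:
{"name": "carry_out", "arguments": {"rows": [{"grip": -1, "translation": [0, 0, 0.0008], "spin": 0}, {"grip": -1, "translation": [0, 0, 0.0008], "spin": 0}, {"grip": -1, "translation": [0, 0, 0.0008], "spin": 0}]}}

```text
t: 20.9
tool_pos: [0.4887, -0.0225, 0.0924]
ee_rot: [[0.997, 0.071, 0.0], [0.071, -0.997, -0.0], [0.0, 0.0, -1.0]]
ft_force: [-0.4, 0.0, -1.8]
gripper_width: 0.0402
grasp_force: 61.4
```

In the tool's units: 0.05 cm / 60 = 0.0008.

Call:
{"name": "carry_out", "arguments": {"rows": [{"grip": -1, "translation": [0, 0, 0.0008], "spin": 0}, {"grip": -1, "translation": [0, 0, 0.0008], "spin": 0}, {"grip": -1, "translation": [0, 0, 0.0008], "spin": 0}]}}

```text
t: 21.15
tool_pos: [0.4888, -0.0225, 0.0919]
ee_rot: [[0.997, 0.071, 0.0], [0.071, -0.997, -0.0], [0.0, 0.0, -1.0]]
ft_force: [0.3, 0.0, -1.6]
gripper_width: 0.041
grasp_force: 61.6
```

In the tool's units: 0.05 cm / 60 = 0.0008.

Call:
{"name": "carry_out", "arguments": {"rows": [{"grip": -1, "translation": [0, 0, 0.0008], "spin": 0}, {"grip": -1, "translation": [0, 0, 0.0008], "spin": 0}, {"grip": -1, "translation": [0, 0, 0.0008], "spin": 0}]}}

```text
t: 21.4
tool_pos: [0.4888, -0.0224, 0.0915]
ee_rot: [[0.997, 0.071, 0.0], [0.071, -0.997, -0.0], [0.0, 0.0, -1.0]]
ft_force: [-1.2, -0.3, 0.3]
gripper_width: 0.0403
grasp_force: 61.7
```

Light contact started exactly where predicted (TCP z 0.0915). Backing off slightly, then checking the cap in the tray.

Call:
{"name": "carry_out", "arguments": {"rows": [{"grip": -1, "translation": [0, 0, -0.0013], "spin": 0}, {"grip": -1, "translation": [0, 0, -0.0013], "spin": 0}, {"grip": -1, "translation": [0, 0, -0.0013], "spin": 0}, {"grip": -1, "translation": [0, 0, -0.0013], "spin": 0}, {"grip": -1, "translation": [0, 0, -0.0013], "spin": 0}, {"grip": -1, "translation": [0, 0, -0.0013], "spin": 0}]}}

```text
t: 21.9
tool_pos: [0.4887, -0.0224, 0.0921]
ee_rot: [[0.997, 0.071, 0.0], [0.071, -0.997, -0.0], [0.0, 0.0, -1.0]]
ft_force: [0.5, -0.2, -2.3]
gripper_width: 0.0407
grasp_force: 61.4
```

```bash
python3 - <<'E'
from h import *
s=manip.snapshot("top"); g=cv2.GaussianBlur(s["frame"].mean(2).astype(np.float32),(0,0),1)
u,v=proj(s,[.546,.258,.035]).astype(int); w=g[v-25:v+26,u-25:u+26]; y,x=np.where(w<w.min()+15)
print("cap",onz(s,(x.mean()+u-25,y.mean()+v-25),.035),len(x),w.min(),np.median(w))
F=[]
for _ in range(8): manip.snapshot("top"); F.append(manip.state()["ft_force"])
print(np.mean(F,0))
E
python3 go.py
```

```text
cap [0.5487461  0.25194355 0.035     ] 298 14.042014 76.49855
[ 0.52191283  0.04300462 -1.7447484 ]
t 22.35 tcp [ 0.4887 -0.0224  0.0921] yaw 0.071 tilt [ 0. -0.] w 0.0408 F 61.4 ft [ 0.5 -0.5 -1.9]
```

The cap is in the tray, and the ring hovers about 0.6 mm above the washer with no load. Handing in.

```bash
python3 -c "
from cell import manip
print(manip.job_done())"
```

```text
the job is handed in; nothing more can be done
None
```

I handed the job in at about 22 s, though no verdict came back: the cap is let go in the tray, and the pliers are held level at 61 N with the spread ring around the shaft in its groove, about 0.6 mm above the washer and unloaded.

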